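# Park the round brass bar at the top of the sloped gutter

## Robot

A 6-joint arm with a two-finger parallel gripper is mounted at the origin on the work surface. World frame = base frame: x ahead of the robot, y to its left, z up, the work surface at z = 0. Lengths are in mm, angles in rad, forces in N, time in s.
With the tool pointing down it reaches from about 300 to 775 mm from the base axis. Payload 14.6 kg.
Tool frame: the origin (TCP) lies on the front face of the gripper's body, between the roots of the fingers; the fingertips stand robot.tcp_to_tips ahead of it and the grasp point (between the pads) lies 78 mm ahead of it (robot.tcp_to_tips is the distance from the TCP to the fingertips, in mm); x points along the fingers, y is the direction in which the jaws open and shut, and the axes are right-handed (so a half turn about x gives the same grasp; the last joint's range is limited). The gripper opens to 94 mm and grips with 3 to 60 N. Pads are 16 mm wide; open, the fingers measure 119 mm over their backs; the gripper's body (75 mm by 177 mm) begins 78 mm behind the grasp point.
Start: joints at [-1.385, 0.3, 1.521, -0, 1.321, -0.067], TCP at [137.557, -532.511, 302.646] pointing down, gripper open.
Joint ranges: [-3.03, 3.03], [-0.79, 2.21], [0.23, 2.52], [-1.04, 4.18], [0, 3.07], [-2.55, 2.55]. Speed limits (rad/s): [2.22, 2.22, 2.57, 3.14, 3.14, 3.14].

## Interface

Orientations are given as a unit quaternion [w, x, y, z].
In Python, from bench import robot gives the robot as it stands. The module is installed in compiled form; this text tells all that it offers. Calls block until the motion is done:
- robot.move_pose(position, orientation): joint-space move of the TCP to a pose.
- robot.servo_line(position, rot=None, rate=150): straight line of the TCP; rot=None keeps the orientation; rate is the mean speed in mm/s.
- robot.move_joints(angles): joint-space move.
- robot.grip(opening, grip_force=None): finger opening in mm; grip_force is the grip in N (None keeps the last); returns when the fingers have stopped.
- robot.sleep(seconds).
- robot.ik(position, orientation): joint angles nearest the present ones, or None.
- robot.get_state(): the state.
- robot.camera(name): name is "scene" or "side" or "wrist"; returns (picture, depth): 420x560x3 uint8, red, green, blue; 420x560 float32, mm along the optical axis (not along the pixel's ray), 0 where there is no reading.
- robot.get_calibration(name): a dict with "mtx" (3x3 intrinsics, pixels), "dist" ([k1, k2, p1, p2, k3] as OpenCV has them; the pictures are not rectified), "extrinsics" (4x4, takes a point from camera to world coordinates); the wrist camera has in their place "tool_from_camera" (4x4, takes a point from camera to tool coordinates, whose origin is the TCP and whose axes are the tool frame's). Camera axes: x right, y up, looking along -z (the intrinsics and any distortion apply to the point x, -y, -z); pixel columns grow to the right and rows downward; lengths in mm; the calibration is good to about 2 mm. A picture is of the moment at which its call begins: read the wrist's pose just before it. get_calibration takes no time and is no camera call.
A pose or a line that the arm cannot do raises robot.MotionError and nothing moves.
- robot.close_job(): hands the job in, once; it reports no verdict.
Trained networks look in the newest picture that a camera, given by its name, has taken for a name from the list of things; names that differ only in an ending like _2 or _b are one class to them, and where a whole thing is asked for, a point or a joint stands for the part that bears it (a point fixed in the world has none). Each returns a list of dicts, best first, with "conf" (0 to 1); they miss things now and then, are a little off and sometimes report something else, mostly with a low value. They report only what shows in the picture. A call takes as long as a camera call. They do not tell look-alikes from the thing itself.
- robot.trace(camera, name): "region" (420x560 bool, what is visible of it) and "position" ([column, row] in pixels, amid what is visible of it).
The state is a dict: "t": time; "joint_positions": joint angles; "joint_velocities": joint speeds; "effort": joint torques, N m; "ee_pos": TCP position; "orientation": TCP orientation; "force": force on the tool from outside, world axes, zero at the start; "ft_torque": the same for the moment, N m; "grip_width": finger opening in mm.
Only numpy, scipy, OpenCV 4.12 (cv2) and the standard library are available. Lean on these libraries where they do the work, as an engineer would, in place of code of your own. Each camera call takes 0.05 s, during which the arm holds its last target. There are 200 camera calls.

## Task

A short round brass bar lies at the low end of the sloped aluminium gutter on the bench. With the fingertips, nudge it gently up the gutter, over the small ridge and into the pocket at the end stop, so that it stays there and cannot roll back. Only push it: do not grip, lift or fling it or let it run loose, and leave the hammer, jar and steel block where they are.

Things in the scene. Friction and masses are not known exactly. Their poses are not given: they have to be found in the camera images.
- bar: polished brass round bar offcut, a cylinder 40 mm in diameter, 44 mm long, 0.3 to 0.55 kg, slippery (friction 0.25), lying across the gutter. Origin at its centre; its y axis is the cylinder's axis (x and z turn as it rolls). At the start it rests on the low lip, centre at x = -90, z = 20 mm in the gutter's frame; unless held or in the pocket it rolls back there by itself
- gutter: open aluminium channel, fixed, any heading. Origin on the middle of its floor, 35 mm above the bench; x points uphill along the floor (rises 6 degrees), y across, z square off it. Floor from x = -110 to 91 mm, 48 mm wide inside; side walls 4 mm thick, only 8 mm high. Wooden foot below, 225 by 90 by 12 mm. No other thing within 90 mm of its centre line, also 100 mm beyond its ends
- low_lip (a point): middle of the top of the low lip across the gutter's low end: 6 mm high above the floor, x = -110 to -104 mm in the gutter's frame
- ridge (a point): middle of the top of the rounded steel ridge across the floor, 2 mm high, at x = 50 mm in the gutter's frame
- end_stop (a point): middle of the top edge of the upright steel end stop's face, at x = 82.6 mm in the gutter's frame; the stop is 26 mm high above the floor and 8 mm thick
- pocket (a point): where the bar's centre belongs when parked, between ridge and stop: x = 61, y = 0, z = 20 mm in the gutter's frame. The bar fits with 3 mm to spare and stays by itself, resting back against the ridge with its centre at x = 60 mm
- hammer: small hammer lying beside the gutter, 240 mm long, origin under its middle; x axis along it, handle to -x; to be left alone
- jar: closed amber glass jar, 52 mm wide, 70 mm high, origin at the centre of its underside; to be left alone
- puck: round dark steel bench block, 68 mm wide, 22 mm high, origin at the centre of its underside; to be left alone
Things that resemble listed ones, but are neither listed nor needed, are in the scene too. There is more than one size of the bar; the one meant has the size given above. Leave any green or purple look-alike of the part that bears gutter alone.

How it is judged:
By the outcome, as a careful person would: the job done as asked, in the order asked, and still so for the second after the job is handed in, with the robot touching nothing.
It also fails if it takes over 45 s, if anything falls off the work surface, if the arm or the gripper's body presses on something with over 40 N, if the wrist force passes 120 N, or if a joint passes its speed limit or range.

## Working session

There is one attempt and no reset: what is moved stays moved. The work goes in short steps, each a Python script; the robot and the scene stay as the last script left them, time stands still between calls to the robot, and variables do not carry over. Pictures are saved under pics/ and viewed, about 8 in all and at most 12, crops included, and the job is handed in when it is done.

```bash
mkdir -p pics
cat > h.py <<'E'
import numpy as np, cv2
from bench import robot
from scipy.spatial.transform import Rotation as R
def T_of(st):
    q=st["orientation"];T=np.eye(4);T[:3,:3]=R.from_quat([q[1],q[2],q[3],q[0]]).as_matrix();T[:3,3]=st["ee_pos"];return T
def shot(cam):
    st=robot.get_state(); img,d=robot.camera(cam); c=robot.get_calibration(cam)
    E=np.array(c["extrinsics"]) if "extrinsics" in c else T_of(st)@np.array(c["tool_from_camera"])
    return img,d,np.array(c["mtx"]),np.array(c["dist"]),E
def world(px,dep,K,D,E):
    px=np.asarray(px,float).reshape(-1,1,2); n=cv2.undistortPoints(px,K,D).reshape(-1,2); dep=np.asarray(dep).reshape(-1)
    P=np.c_[n[:,0]*dep,-n[:,1]*dep,-dep,np.ones(len(dep))]
    return (P@E.T)[:,:3]
def cloud(mask,s):
    img,d,K,D,E=s; m=mask&(d>0); r,c=np.nonzero(m); return world(np.c_[c,r],d[m],K,D,E)
def proj(P,s):
    img,d,K,D,E=s; P=np.atleast_2d(P); p=(np.linalg.inv(E)@np.c_[P,np.ones(len(P))].T).T[:,:3]
    p=p*[1,-1,-1]; return cv2.projectPoints(p,np.zeros(3),np.zeros(3),K,D)[0].reshape(-1,2)
E
python3 - <<'E'
from h import *
print(robot.tcp_to_tips, robot.get_state())
for cam in ["scene","side"]:
    s=shot(cam); cv2.imwrite(f"pics/{cam}0.png",s[0][:,:,::-1])
    for n in ["bar","gutter","hammer","jar","puck"]:
        for t in robot.trace(cam,n):
            P=cloud(t["region"],s)
            print(cam,n,round(t["conf"],2),np.round(t["position"]),t["region"].sum(),np.round(np.median(P,0)) if len(P) else None)
a=cv2.imread("pics/scene0.png")
E
```

```text
97.19999999999999 {'t': 0.0, 'joint_positions': array([-1.38459257e+00,  3.00440322e-01,  1.52160194e+00,  2.56977463e-06,
        1.32067621e+00, -6.65991306e-02]), 'joint_velocities': array([-4.25699186e-04, -5.72960157e-04,  8.46197682e-05, -1.43313020e-03,
       -7.69301464e-04, -1.13929499e-03]), 'effort': array([ 2.50374520e-03, -5.31799436e+01, -3.52736700e+01,  7.08993548e-02,
        2.43677414e-02, -7.89369074e-05]), 'ee_pos': array([ 137.53443899, -532.36539884,  302.09432349]), 'orientation': array([-0.08874389, -0.70144247, -0.08953864,  0.70148829]), 'force': array([-0.38566271, -0.6007449 ,  0.05208969]), 'ft_torque': array([-0.03342251, -0.02942877,  0.02531226]), 'grip_width': 93.83364691963385}
scene bar 0.79 [315. 219.] 322 [589. 107.  55.]
scene bar 0.47 [322. 207.] 122 [476. 135.  20.]
scene bar 0.26 [280. 227.] 1160 [589.  14.  37.]
scene gutter 0.94 [141. 251.] 1566 [ 701. -324.   35.]
scene gutter 0.78 [417. 273.] 1805 [749. 334.  35.]
scene gutter 0.76 [277. 226.] 1162 [590.  11.  37.]
scene hammer 0.62 [251. 200.] 827 [427. -77.  20.]
scene jar 0.65 [260. 270.] 687 [773. -25.  47.]
scene puck 0.74 [300. 271.] 575 [726.  69.  20.]
side bar 0.87 [204. 322.] 1149 [539. 269.  49.]
side bar 0.78 [240. 260.] 482 [566. 118.  58.]
side bar 0.68 [279. 299.] 230 [461. 143.  22.]
side gutter 0.81 [297. 132.] 1367 [ 698. -318.   36.]
side gutter 0.73 [264. 227.] 1886 [588.   7.  36.]
side gutter 0.66 [ 98. 298.] 2974 [749. 342.  35.]
side hammer 0.76 [348. 235.] 1440 [415. -89.  22.]
side jar 0.62 [211. 188.] 645 [745. -14.  49.]
side jar 0.19 [261. 228.] 1803 [588.   7.  37.]
side puck 0.61 [241. 258.] 453 [564. 118.  58.]
side puck 0.55 [200. 230.] 655 [706.  80.  20.]
```

Run:
```python
import cv2,numpy as np
a=cv2.imread("pics/scene0.png")[170:310,90:470]; b=cv2.imread("pics/side0.png")[90:370,60:400]
a=cv2.resize(a,(790,291)); b=cv2.resize(b,(364,300))
c=np.zeros((595,800,3),np.uint8); c[:291,:790]=a; c[293:593,:364]=b
w=cv2.resize(cv2.imread("pics/side0.png")[200:340,150:310],(340,298)); c[295:593,400:740]=w
cv2.imwrite("pics/v1.png",c)
```

```text
(no output)
```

View pics/v1.png

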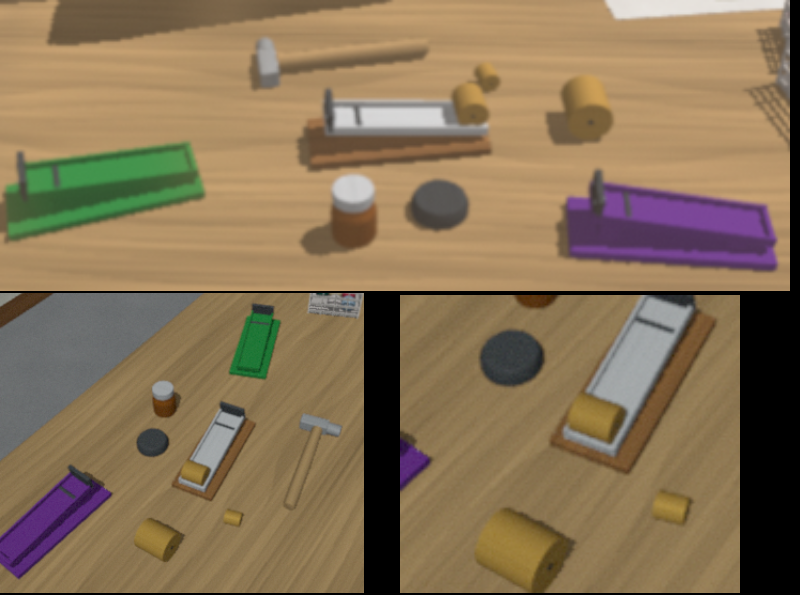

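Three brass bars: the large one at scene (~370,221), the small one at (322,207), and one in the gutter at (315,219), which fits "at the low end of the aluminium gutter". The green and purple gutters are look-alikes, so the target is the aluminium gutter at scene (277,226), whose stop is towards -y. Next is a wrist close-up to measure the pose and confirm the size.

Run:
```python
from h import *
st=robot.get_state(); T=T_of(st); print(np.round(T,2)); C=np.array(robot.get_calibration("wrist")["tool_from_camera"]); print(np.round(C,2))
# tool x down, tool y along world +x (across gutter), z = x cross y
Rm=np.c_[[0,0,-1],[1,0,0],np.cross([0,0,-1],[1,0,0])].astype(float)
best=None
for s in (1,-1):
    M=Rm.copy(); M[:,1:]*=s; q=R.from_matrix(M).as_quat()[[3,0,1,2]]
    off=(M@C[:3,3]); p=np.array([588,10,330.])-[off[0],off[1],0]
    j=robot.ik(p,q); print(s,p,j)
    if j is not None and (best is None or abs(j[5])<abs(best[2][5])): best=(p,q,j)
robot.move_pose(best[0],best[1])
s=shot("wrist"); cv2.imwrite("pics/w1.png",s[0][:,:,::-1]); np.savez("w1.npz",*s)
for n in ["bar","gutter","end_stop","ridge","low_lip","pocket"]:
    for t in robot.trace("wrist",n):
        P=cloud(t["region"],s); print(n,round(t["conf"],2),np.round(t["position"]),t["region"].sum(),np.round(np.median(P,0)) if len(P) else None)
        np.save(f"tr_{n}.npy",t["region"]) if n in("bar","gutter") and t["conf"]>.5 else 0
```

```text
[[ 0.0000e+00  2.5000e-01 -9.7000e-01  1.3755e+02]
 [ 0.0000e+00 -9.7000e-01 -2.5000e-01 -5.3251e+02]
 [-1.0000e+00 -0.0000e+00 -0.0000e+00  3.0262e+02]
 [ 0.0000e+00  0.0000e+00  0.0000e+00  1.0000e+00]]
[[ -0.     0.28  -0.96 -81.75]
 [  1.     0.    -0.     0.3 ]
 [  0.    -0.96  -0.28 -82.49]
 [  0.     0.     0.     1.  ]]
1 [587.69705742 -72.49482876 330.        ] [-1.84582003e-01  3.76352231e-01  1.35583057e+00 -4.44089210e-16
  1.40940986e+00 -1.84582003e-01]
-1 [588.30294258  92.49482876 330.        ] None
bar 0.91 [170.  11.] 736 [466. 133.  25.]
bar 0.88 [260.  28.] 1776 [571. 105.  63.]
gutter 0.96 [348. 328.] 3107 [ 693. -284.   35.]
gutter 0.68 [279. 115.] 7278 [587.  19.  36.]
end_stop 0.81 [347. 327.] 3018 [ 692. -283.   34.]
end_stop 0.57 [276. 118.] 7093 [587.  18.  36.]
ridge 0.8 [280. 119.] 7181 [587.  19.  36.]
ridge 0.75 [347. 324.] 3180 [ 693. -283.   35.]
low_lip 0.79 [346. 326.] 3114 [ 693. -284.   35.]
low_lip 0.71 [278. 117.] 7044 [587.  18.  36.]
pocket 0.63 [278. 119.] 7005 [587.  18.  36.]
pocket 0.6 [348. 329.] 3066 [ 693. -284.   35.]
```

View pics/w1.png

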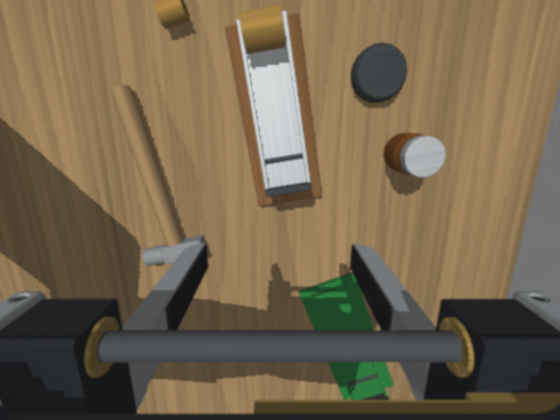

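The bar on the aluminium gutter sits at (262,28), with the ridge at (284,158) and the stop at (288,187). I'll move so the whole gutter is central, then fit its pose.

```bash
cat > fit.py <<'E'
from h import *
def fit(s):
    img,d,K,D,E=s
    P=cloud(d>0,s); px=np.argwhere(d>0)
    m=(P[:,2]>18)&(P[:,2]<95)&(P[:,0]>515)&(P[:,0]<665)&(P[:,1]>-150)&(P[:,1]<160)
    mask=np.zeros(d.shape,np.uint8); mask[tuple(px[m].T)]=255
    n,lab,stt,_=cv2.connectedComponentsWithStats(mask); k=1+np.argmax(stt[1:,4])
    sel=lab[tuple(px.T)]==k; Q=P[sel]
    return Q
E
python3 - <<'E'
from fit import *
robot.servo_line([588,33,345],rate=200)
s=shot("wrist"); cv2.imwrite("pics/w2.png",s[0][:,:,::-1]); np.savez("w2.npz",*s)
P0=cloud(s[1]>0,s); b=P0[(abs(P0[:,2])<8)]; print("bench z",np.median(b[:,2]),len(b))
Q=fit(s); print(len(Q),Q.min(0),Q.max(0))
r=cv2.minAreaRect(Q[:,:2].astype(np.float32)); print(r)
np.save("Q.npy",Q)
for t in robot.trace("wrist","bar"):
    B=cloud(t["region"],s); print(round(t["conf"],2),np.round(t["position"]),t["region"].sum(),np.round(np.percentile(B,[2,50,98],axis=0)))
for t in robot.trace("wrist","gutter"):
    B=cloud(t["region"],s); print('g',round(t["conf"],2),np.round(t["position"]),np.round(np.median(B,0)))
x,y=140,0
cv2.imwrite("pics/w2c.png",cv2.resize(s[0][0:300,120:420,::-1],(600,600)))
E
```

```text
bench z -0.2893504364688795 149480
6587 [540.27400875 -70.38501699  22.53443265] [625.85223432 132.09798565  71.34686768]
((583.4598388671875, 30.925071716308594), (56.127872467041016, 198.61610412597656), 9.154927253723145)
0.86 [260. 132.] 1232 [[549.  90.  50.]
 [570. 109.  63.]
 [591. 129.  66.]]
0.84 [242.  13.] 1343 [[518. 230.  24.]
 [547. 237.  45.]
 [577. 245.  53.]]
g 0.74 [278. 202.] [587.  12.  37.]
g 0.71 [424.   6.] [742. 240.  52.]
g 0.61 [338. 382.] [ 686. -293.   32.]
```

View pics/w2c.png

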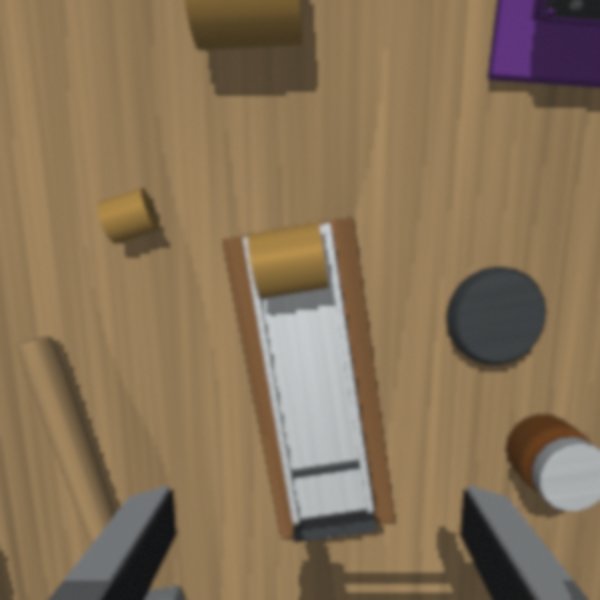

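```bash
cat > g.py <<'E'
from h import *
def frame(x,y,h):
    u=np.array([np.cos(h),np.sin(h),0]);v=np.array([-u[1],u[0],0]);c,s_=np.cos(np.radians(6)),np.sin(np.radians(6))
    G=np.eye(4);G[:3,0]=c*u+[0,0,s_];G[:3,1]=v;G[:3,2]=-s_*u+[0,0,c];G[:3,3]=[x,y,35];return G
def gp(G,p): return (np.c_[np.atleast_2d(p),np.ones(len(np.atleast_2d(p)))]@G.T)[:,:3]
E
python3 - <<'E'
from g import *
from scipy.optimize import least_squares
z=np.load("w2.npz"); s=[z[f"arr_{i}"] for i in range(5)]
Q=np.load("Q.npy"); 
B=Q[Q[:,2]>52]; B=B[B[:,1]>70]
def res(p):
    G=frame(*p); L=np.c_[B,np.ones(len(B))]@np.linalg.inv(G).T
    return np.hypot(L[:,0]+90,L[:,2]-20)-20
h0=np.radians(9.15-90)
for dx in (0,):
    f=least_squares(lambda a: res([585+a[0]*np.cos(h0),21.5+a[0]*np.sin(h0),h0]),[0],loss="soft_l1"); print("bar shift along u",f.x,np.std(f.fun))
L=np.c_[B,np.ones(len(B))]@np.linalg.inv(frame(585,21.5,h0)).T; print("bar y",np.percentile(L[:,1],[1,50,99]))
a=f.x[0]/2; p=[585+a*np.cos(h0),21.5+a*np.sin(h0),h0]; np.save("p.npy",p); print(p)
im=cv2.resize(s[0][70:290,200:360,::-1],None,fx=2.7*1,fy=2.7)
G=frame(*p)
def line(P,c):
    q=(proj(gp(G,P),s)-[200,70]+.5)*2.7; cv2.polylines(im,[np.round(q).astype(int)],False,c,1,cv2.LINE_AA)
line([[-110,-24,8],[82,-24,8]],(0,0,255));line([[-110,24,8],[82,24,8]],(0,0,255))
line([[50,-24,2],[50,24,2]],(0,255,0));line([[82.6,-24,26],[82.6,24,26]],(255,0,0));line([[-110,-28,6],[-110,28,6]],(255,0,255))
line([[-110,-22,20],[-110,22,20]],(0,255,255));line([[-70,-22,20],[-70,22,20]],(0,255,255))
cv2.imwrite("pics/ov.png",im)
E
```

```text
bar shift along u [2.78199918] 0.6717032111000809
bar y [-22.3458276   -0.73254751  20.75078013]
[np.float64(585.2211963205872), np.float64(20.126700308500038), np.float64(-1.4110987002374153)]
```

View pics/ov.png

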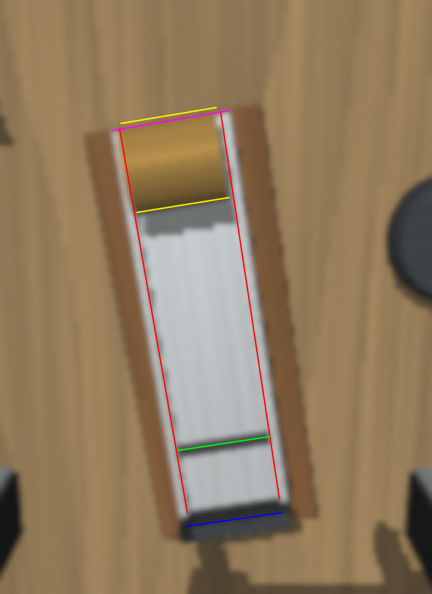

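The overlay fits: the ridge, stop, walls and low end all match within about 1–2 mm, and the bar is the right size (about 43 mm by 40 mm in diameter). Next I approach behind the bar and start the push.

```bash
cat > push.py <<'E'
from g import *
G=frame(*np.load("p.npy")); M=np.c_[-G[:3,2],G[:3,1],G[:3,0]]; q=R.from_matrix(M).as_quat()[[3,0,1,2]]
def tcp(xf,zt): return gp(G,[xf-8,0,zt+robot.tcp_to_tips])[0]
def st():
    s=robot.get_state(); l=np.linalg.inv(G)@np.r_[s["ee_pos"],1]; f=G[:3,:3].T@s["force"]
    print("t %.2f xf %.1f y %.1f ztip %.1f F"%(s["t"],l[0]+8,l[1],l[2]-robot.tcp_to_tips),np.round(f,1),"w %.1f"%s["grip_width"]); return f
E
python3 - <<'E'
from push import *
robot.grip(10); 
robot.move_pose(tcp(-122,70),q); st()
robot.servo_line(tcp(-122,12),rate=60); st()
for x in (-113,-105,-90): robot.servo_line(tcp(x,12),rate=15); st()
s=shot("wrist"); cv2.imwrite("pics/w3.png",s[0][:,:,::-1]); s=shot("side"); cv2.imwrite("pics/s3.png",s[0][:,:,::-1])
a=cv2.imread("pics/w3.png"); b=cv2.resize(s[0][170:310,180:320,::-1],(420,420)); c=np.hstack([a,b]); cv2.imwrite("pics/v3.png",cv2.resize(c,(800,343)))
E
```

```text
t 6.23 xf -121.2 y 0.7 ztip 71.3 F [-0.1  0.4 -0.1] w 10.1
t 7.35 xf -122.0 y 0.2 ztip 12.4 F [0.2 0.3 0.2] w 10.1
t 8.10 xf -113.0 y -0.0 ztip 12.0 F [ 0.3 -0.3 -0.2] w 9.8
t 8.78 xf -104.9 y -0.0 ztip 12.0 F [-1.   0.1  0.3] w 10.2
t 9.93 xf -90.0 y -0.0 ztip 12.0 F [-0.5 -0.3 -0.6] w 9.7
```

View pics/v3.png

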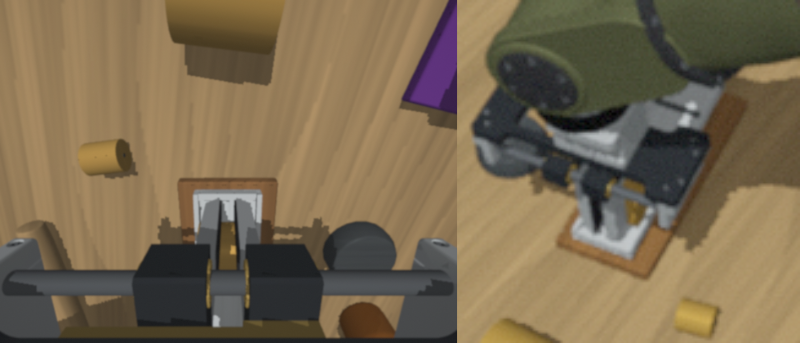

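The fingers are centred in the gutter at wrist view (228,220), with the bar right ahead of them. I'll continue slowly to the ridge and over it.

Run:
```python
from push import *
for x,r in ((10,22),(20,12),(25,8),(29,8),(32,8),(36,8),(39.5,8)): robot.servo_line(tcp(x,12),rate=r); f=st()
robot.sleep(.3); st()
s=shot("scene"); cv2.imwrite("pics/s4.png",s[0][:,:,::-1]); b=cv2.resize(s[0][180:270,220:350,::-1],(780,540)); cv2.imwrite("pics/v4.png",b)
```

```text
t 14.72 xf 10.0 y 0.0 ztip 12.0 F [-1.  -0.   0.4] w 9.9
t 15.71 xf 19.9 y -0.0 ztip 12.0 F [-2.1  0.2  1.8] w 9.9
t 16.48 xf 25.0 y 0.0 ztip 12.0 F [-2.5 -0.   1.6] w 9.7
t 17.13 xf 29.1 y -0.1 ztip 11.9 F [-0.4  0.4 -0.2] w 9.7
t 17.66 xf 32.1 y -0.0 ztip 12.0 F [-0.9  0.1  0.1] w 9.8
t 18.31 xf 36.0 y -0.0 ztip 12.0 F [-0.  -0.9  0. ] w 10.2
t 18.90 xf 39.5 y 0.0 ztip 12.0 F [ 0.3 -0.  -0. ] w 10.4
t 19.20 xf 39.5 y -0.0 ztip 12.0 F [ 0.  -0.2 -0.4] w 10.1
```

View pics/v4.png

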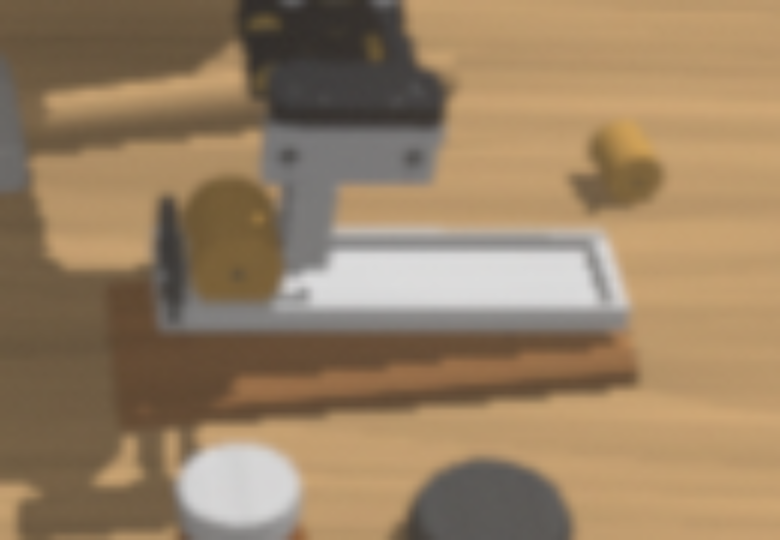

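The bar is past the ridge, next to the stop at crop (235,240), and the force peaked and then dropped at the ridge. Now I'll back off, lift clear and verify.

Run:
```python
from push import *
robot.servo_line(tcp(25,12),rate=15); st()
robot.servo_line(tcp(10,110),rate=80)
robot.servo_line(tcp(40,180),rate=100)
robot.sleep(.5); st()
s=shot("wrist")
P=cloud(s[1]>0,s); L=(np.c_[P,np.ones(len(P))]@np.linalg.inv(G).T)[:,:3]
B=L[(L[:,2]>29)&(L[:,2]<45)&(abs(L[:,1])<26)&(abs(L[:,0])<115)]
from scipy.optimize import least_squares
f=least_squares(lambda a:np.hypot(B[:,0]-a[0],B[:,2]-20)-20,[60],loss="soft_l1"); print(len(B),"bar x",f.x,np.percentile(B,[2,50,98],axis=0).round(1))
c=cv2.resize(s[0][:,:,::-1],(400,300)); s2=shot("scene")
robot.trace
for n in ("hammer","jar","puck"):
    t=robot.trace("scene",n); print(n,[np.round(a["position"]) for a in t if a["conf"]>.4])
b=cv2.resize(s2[0][180:285,220:360,::-1],(400,300)); cv2.imwrite("pics/v5.png",np.hstack([c,b]))
```

```text
t 20.37 xf 25.1 y 0.0 ztip 12.0 F [-0.5  0.4 -0.1] w 9.9
t 23.17 xf 40.0 y -0.0 ztip 179.9 F [-0.2 -0.   0.5] w 9.9
1074 bar x [60.94325735] [[ 43.5 -22.1  29.5]
 [ 57.3  -0.5  37.6]
 [ 75.9  20.   40.2]]
hammer [array([251., 196.])]
jar [array([259., 271.])]
puck [array([299., 272.])]
```

View pics/v5.png

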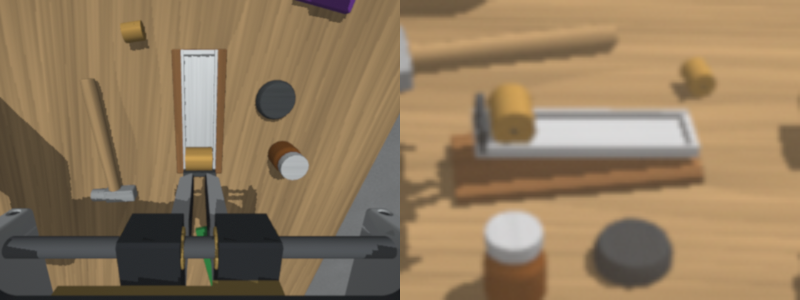

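The bar rests in the pocket (wrist view (200,158), measured x ≈ 61 mm), the robot is clear, and the other things are undisturbed.

```bash
python3 -c "
from h import *
robot.close_job()"
```

```text
the job is handed in; nothing more can be done
```

The bar is parked in the pocket, and I handed the job in at about 23 s of the 45 s allowed. I pushed it slowly up the aluminium gutter and over the ridge with the nearly closed fingertips. They then backed off and lifted clear.

- **Bar:** after release it measured x ≈ 60.9 mm in the gutter's frame, within the 60–62.6 mm pocket. It was still there in a picture taken more than 2 s after the fingers let go.
- **Forces:** the largest push I read was about 3 N, at the ridge. I read it between moves, not continuously.
- **Other things:** the jar and steel block showed within 1 pixel of where they started. The hammer's reading was 4 pixels off in row with the same column. At the start the arm cast a shadow over that area. The fingers never came near the hammer and it looks unmoved, so I take this as scatter in the network's reading.
- **Gutter fit:** the estimates from the gutter's outline and from the bar differed by 2.8 mm along the gutter. I used the midpoint, and the overlay on the picture agreed within 1–2 mm.

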